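Find and press the hidden battery-door release on a gas hob

ROBOT

A 6-joint arm with a two-finger parallel gripper is mounted at the origin on the work surface. World frame = base frame: x ahead of the robot, y to its left, z up, the work surface at z = 0. Lengths are in m, angles in rad, forces in N, time in s.
With the tool pointing down it reaches from about 0.375 to 0.9 m from the base axis. Payload 3.1 kg.
Tool frame: the origin (TCP) lies at the very end of the fingers, on their centre line; the grasp point (between the pads) lies 19 mm behind it; z points along the fingers, y is the direction in which the jaws open and shut (so a half turn about z gives the same grasp; the last joint's range is limited). The gripper opens to 87 mm and grips with 3 to 60 N. Pads are 19 mm wide; open, the fingers measure 117 mm over their backs; the gripper's body (75 mm by 190 mm) begins 51 mm behind the grasp point.
Start: joints at [1.139, 0.527, 1.433, -0, 1.181, -0.178], TCP at [0.157, 0.605, 0.223] pointing down, gripper open.
Joint ranges: [-3.08, 3.08], [-0.75, 2.2], [0.22, 2.44], [-1.43, 4.57], [0, 2.65], [-2.85, 2.85]. Speed limits (rad/s): [2.79, 2.79, 3.14, 3.14, 3.14, 3.14].

INTERFACE

Orientations are given as a unit quaternion [x, y, z, w].
In Python, from rig import robot gives the robot as it stands. The module is installed in compiled form; this text tells all that it offers.
- The arm moves only by the tool send_rows, never from a script. Its argument "deltas" is a list of rows, each an object of numbers: "tx", "ty", "tz": the shift along the tool's x, y, z in cm; "rx", "ry", "rz": the turn, a rotation vector about the tool's x, y, z in rad. A call has 1 to 5 rows; each row is the pose to reach, as a shift and turn from the pose commanded when the call began, along the tool's axes at that moment; what a row does not reach only later rows make up. A row lasts 1/12 s, in which the tool goes at most 41.7 mm and 7.16 degrees, less where a joint would pass 70% of its speed; a pose out of reach is approached as far as the arm can. A call with a gripper value outside its range is refused whole. "claw" is the finger opening in cm, from 0 to 8.7, set as the call begins (left out, the last holds). The fingers move at their own pace and stop on an object; "squeeze" is the grip in N (left out, the last holds). Time passes only in rows, so rows that repeat a pose let the fingers close. It gives the time, the measured TCP pose, the force and the opening at its end, in the units of the state.
- robot.get_obs(): the state, without advancing time (a new reading comes with each control period).
- robot.camera(name): name is "scene" or "side" or "wrist"; returns a dict with "color" (384x512x3 uint8, red, green, blue), "z_map" (384x512 float32, m along the optical axis (not along the pixel's ray), 0 where there is no reading), "intrinsics" (3x3 intrinsics, pixels), "R" (3x3) and "t" (3): a world point X has camera coordinates R X + t; the wrist camera has in their place "tool_from_camera" (4x4, takes a point from camera to tool coordinates, whose origin is the TCP and whose axes are the flange's). Camera axes: x right, y down, z forward; pixel columns grow to the right and rows downward; lengths in m; the calibration is good to about 2 mm. A picture is of the moment at which its call begins: read the wrist's pose just before it.
- robot.hand_in(): hands the job in, once; it reports no verdict.
Trained networks look in the newest picture that a camera, given by its name, has taken for a name from the list of things; names that differ only in an ending like _2 or _b are one class to them, and where a whole thing is asked for, a point or a joint stands for the part that bears it (a point fixed in the world has none). Each returns a list of dicts, best first, with "p" (0 to 1); they miss things now and then, are a little off and sometimes report something else, mostly with a low value. They report only what shows in the picture. A call takes as long as a camera call.
- robot.outline_of(label, camera): "pixels" (384x512 bool, what is visible of it) and "xy" ([column, row] in pixels, amid what is visible of it).
- robot.tip_of(label, camera): "xy" ([column, row] in pixels: a listed point, or the origin of a listed thing).
The state is a dict: "time": time; "q": joint angles; "joint_velocities": joint speeds; "joint_torque": joint torques, N m; "position": TCP position; "tool_rot": TCP orientation; "ft_force": force on the tool from outside, world axes, zero at the start; "moment": the same for the moment, N m; "grip_width": finger opening in m.
Only numpy, scipy, OpenCV 4.12 (cv2) and the standard library are available. Lean on these libraries where they do the work, as an engineer would, in place of code of your own. Each camera call takes 0.05 s, during which the arm holds its last target.

TASK

The igniter batteries in this gas hob are due for changing, so open the battery door in the middle of its steel deck. The door is let go by a flush button of the same steel hidden somewhere along the plain sunken strip beside it: find the button, by feel if you cannot see it, and press it with the fingertips until the door springs up, then draw the hand clear. Nothing has to be gripped or lifted: leave the pot, kettle, glass cover, paddle, salt jar and spice tin standing where they are.

Things in the scene. Friction and masses are not known exactly. Their poses are not given: they have to be found in the camera images.
- hob: Brushed-steel gas hob, fixed, 520 (x) by 900 (y) mm, deck 60 mm above the counter. Origin: centre of its footprint, on the counter; x points from the robot's side to the cook's side with the taps, y left, z up. Two cast-iron grates, tops 40 mm above the deck, begin 155 mm either side of the middle line; the deck between is bare but for strip, battery door and a few small things.
- strip_mid (a point): Centre of the top face of the strip, axes as the hob. A rigid flat steel plate 3 mm below the deck, seen through a window 210 (x) by 56 (y) mm. Somewhere along it (centre -70 to +70 mm in x of this point, y = 0) lies the release button: a flat oblong key of the same steel in an opening 50 (x) by 38 (y) mm, its face 2 mm below the strip. The rest does not give.
- release (a joint): Travel of the release button in m: 0 at rest, 0.006 fully pressed (straight down). Its spring starts at 1.5 N and reaches about 4.5 N when fully down; the catch lets the door go at about 0.0035. It springs back when let go.
- battery_door (a joint): Angle of the battery door in rad: 0 shut (flush with the deck and latched), 1.3 fully open against its stop. A flat steel flap 150 (x) by 64 (y) mm, 3 mm thick, hinged along its left edge (y = +66 mm of the hob); once the catch lets go a spring swings it up to the left and holds it open within about a second.
- door_edge (a point): Middle of the free (right-hand) edge of the battery door, on its top face; shut, it lies 45 mm to the left (+y) of point strip_mid and 3 mm higher.
- pot: Bystander: heavy aluminium pot 196 mm across, 118 mm high, with two loop handles; stands on a grate. Origin at the centre of its underside.
- kettle: Bystander: stainless tea kettle 172 mm across with spout and arched handle, 200 mm high; stands on a grate. Origin at the centre of its underside.
- cover: Bystander: domed glass pot cover 200 mm across, 70 mm high with its knob; lies on a grate, knob up. Origin at the centre of its underside.
- paddle: Bystander: wooden rice paddle 225 mm long, up to 58 mm wide, 8 mm thick; lies on the bare deck to the right of the strip, along x. Origin on its underside, where handle meets blade.
- salt: Bystander: small glass salt jar 38 mm across, 66 mm high, on the deck beyond the far end of the strip. Origin at the centre of its underside.
- spice: Bystander: small aluminium spice tin 42 mm across, 52 mm high, on the deck just left of the battery door's hinge. Origin at the centre of its underside.

How it is judged:
By the outcome, as a careful person would: the job done as asked, in the order asked, and still so for the second after the job is handed in, with the robot touching nothing.
It also fails if it takes over 48 s, if anything falls off the work surface, if the arm or the gripper's body presses on something with over 40 N, if the wrist force passes 120 N, or if a joint passes its speed limit or range.

## Working session

There is one attempt and no reset: what is moved stays moved. The work goes in short steps, Python scripts to look and compute and a tool call to move; the robot and the scene stay as the last step left them, time stands still between calls to the robot, and variables do not carry over. Pictures are saved under pics/ and viewed, and the job is handed in when it is done.

Besides the shell and the picture viewer there is one more tool, called as name([rows], argument=value, ...), one row to a line, values as JSON. send_rows: Moves the arm, as the interface text tells. Its arguments: {"type":"object","properties":{"deltas":{"type":"array","items":{"type":"object","properties":{"tx":{"type":"number"},"ty":{"type":"number"},"tz":{"type":"number"},"rx":{"type":"number"},"ry":{"type":"number"},"rz":{"type":"number"}}}},"claw":{"type":"number"},"squeeze":{"type":"number"}},"required":["deltas"]}

```bash
mkdir -p pics; ls; cat > h.py <<'E'
import numpy as np, cv2
from rig import robot
def save(c,n): cv2.imwrite(f'pics/{n}.png',cv2.cvtColor(c['color'],cv2.COLOR_RGB2BGR))
def world(c,u,v,z=None):
    K=c['intrinsics'];d=np.linalg.inv(K)@[u,v,1.]
    R=np.array(c['R']);t=np.array(c['t'])
    o=-R.T@t; r=R.T@d
    s=c['z_map'][int(round(v)),int(round(u))] if z is None else (z-o[2])/r[2]
    return o+s*r
E
python3 - <<'E'
from h import *
o=robot.get_obs();print({k:np.round(v,3) for k,v in o.items()})
for n in ['scene','side']:
    c=robot.camera(n);save(c,n+'0')
    for l in ['hob','strip_mid','door_edge','release','battery_door','paddle','salt','spice','pot','kettle','cover']:
        try:
            for r in robot.tip_of(l,n)[:2]:
                u,v=r['xy'];print(n,l,round(r['p'],2),np.round(r['xy'],1),np.round(world(c,u,v),3),np.round(world(c,u,v,.06),3))
        except Exception as e: print(n,l,e)
E
```

```text
pics
{'time': np.float64(0.0), 'q': array([ 1.139,  0.528,  1.434,  0.   ,  1.181, -0.179]), 'joint_velocities': array([ 0.   , -0.   , -0.002, -0.   ,  0.001, -0.001]), 'joint_torque': array([  0.   , -44.004, -17.659,   0.063,   0.058,  -0.   ]), 'position': array([0.157, 0.604, 0.222]), 'tool_rot': array([ 0.127,  0.992, -0.001, -0.   ]), 'ft_force': array([0.179, 0.202, 0.425]), 'moment': array([ 0.001, -0.002, -0.008]), 'grip_width': np.float64(0.087)}
scene hob 0.64 [244.7 208.6] [0.58  0.022 0.057] [0.582 0.019 0.06 ]
scene strip_mid 0.81 [233.7 205.7] [0.55  0.017 0.056] [0.552 0.014 0.06 ]
scene door_edge 0.63 [244.3 188.7] [0.538 0.088 0.06 ] [0.538 0.088 0.06 ]
scene release it knows: cover, door_edge, hob, kettle, paddle, pot, salt, spice, strip_mid
scene battery_door it knows: cover, door_edge, hob, kettle, paddle, pot, salt, spice, strip_mid
scene paddle 0.85 [203.1 209.5] [ 0.656 -0.238  0.28 ] [ 0.495 -0.039  0.06 ]
scene salt 0.66 [301.6 241.2] [ 0.762 -0.029  0.079] [ 0.755 -0.011  0.06 ]
scene salt 0.41 [195.4 266.3] [ 0.664 -0.282  0.182] [ 0.591 -0.2    0.06 ]
sc
[... 724 characters left out ...]
e, pot, salt, spice, strip_mid
side battery_door it knows: cover, door_edge, hob, kettle, paddle, pot, salt, spice, strip_mid
side paddle 0.58 [223.  223.9] [ 0.496 -0.038  0.067] [ 0.501 -0.03   0.06 ]
side salt 0.79 [296.8 183.3] [ 0.743 -0.02   0.069] [ 0.753 -0.01   0.06 ]
side spice 0.71 [210.3 173.3] [0.598 0.158 0.067] [0.605 0.167 0.06 ]
side spice 0.67 [205.1 125.2] [0.655 0.259 0.152] [0.766 0.429 0.06 ]
side pot 0.66 [205.7 126. ] [0.656 0.258 0.15 ] [0.764 0.422 0.06 ]
side pot 0.36 [212.7 199.3] [0.542 0.068 0.056] [0.539 0.063 0.06 ]
side kettle 0.58 [326.3 235.7] [ 0.552 -0.277  0.161] [ 0.653 -0.202  0.06 ]
side cover 0.82 [130.9 146.5] [0.454 0.309 0.129] [0.507 0.437 0.06 ]
```

```bash
python3 - <<'E'
import cv2
for n in ['scene0','side0']:
    i=cv2.imread(f'pics/{n}.png'); cv2.imwrite(f'pics/{n}c.png',cv2.resize(i[130:280,130:330],None,fx=4,fy=4,interpolation=cv2.INTER_CUBIC))
E
```

```text
(no output)
```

View pics/scene0.png

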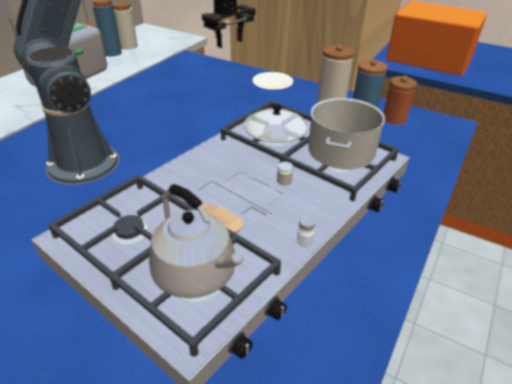

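View pics/side0.png

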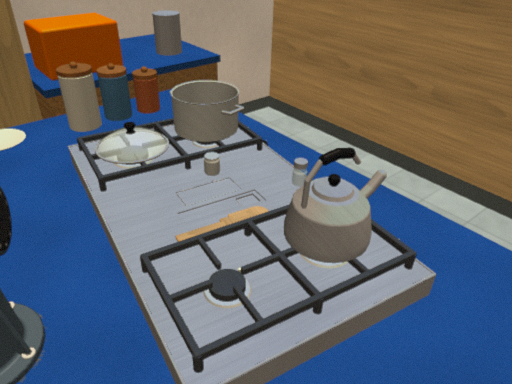

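View pics/scene0c.png

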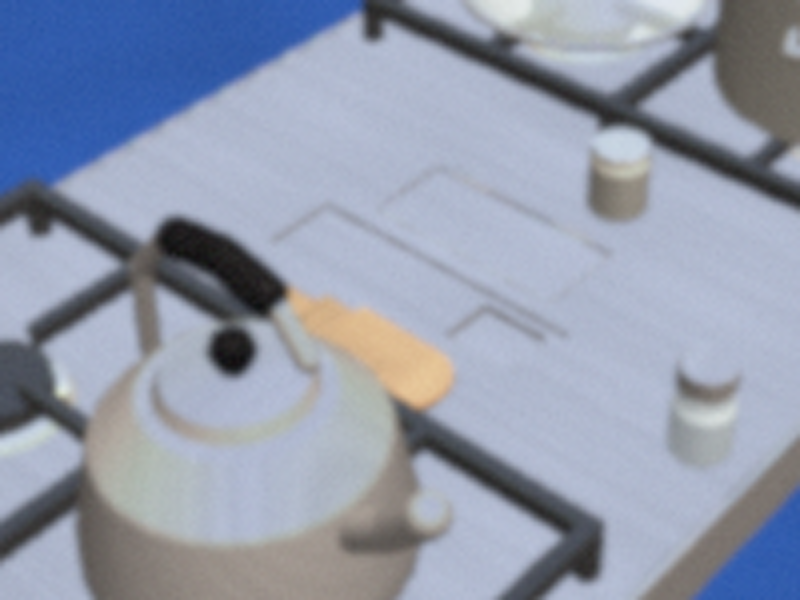

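View pics/side0c.png

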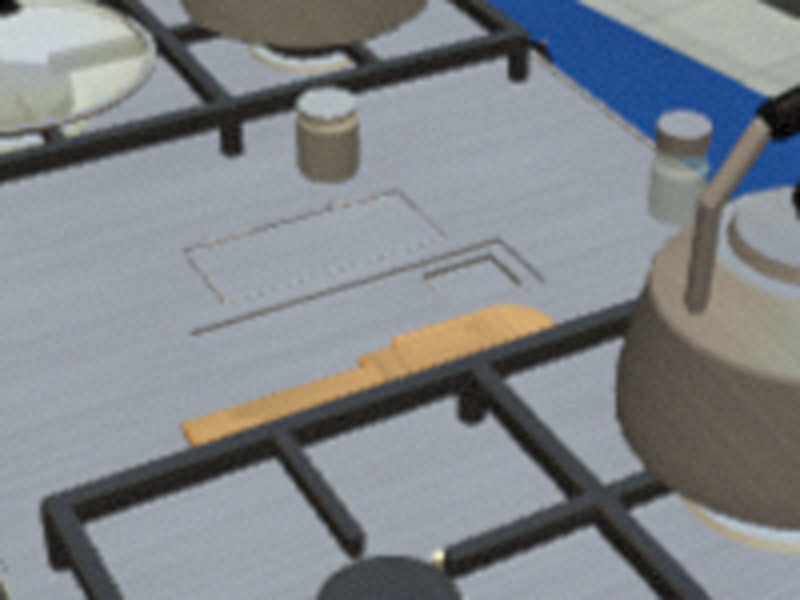

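The strip window and an oblong recess (the button) both show. In the scene crop the recess's near-left corner is at about (488,310). In the side crop its left corners are at about (425,277) and (490,258). I'll convert these pixels to world positions.

```bash
python3 - <<'E'
from h import *
cs={n:robot.camera(n) for n in ['scene','side']}
P={'scene':dict(bNL=(488,310),bNR=(450,335),bFL=(545,338),sNL=(330,207),sFL=(565,335),sNR=(275,241),dNL=(440,168),dFL=(608,252),dNR=(385,207),sp=(620,200),salt=(700,450)),
 'side':dict(bNL=(425,277),bFL=(490,258),bFR=(520,283),sNL=(193,332),sFL=(500,240),sFR=(543,280),dNL=(185,248),dFL=(398,190),dFR=(445,235),dNR=(225,300),salt=(680,205))}
for n in P:
    for k,(a,b) in P[n].items():
        u,v=130+a/4,130+b/4
        z=.057 if k[0] in 'b' else .06
        print(n,k,np.round([u,v],1),np.round(world(cs[n],u,v,z),4),np.round(world(cs[n],u,v),4))
    
    o=robot.outline_of('paddle',n)
    for r in o[:1]:
        ys,xs=np.nonzero(r['pixels']);W=np.array([world(cs[n],u,v,.068) for u,v in zip(xs,ys)]);print(n,'paddle',r['p'],W.min(0),W.max(0))
print(robot.get_obs()['time'])
E
```

```text
scene bNL [252.  207.5] [0.5936 0.0352 0.057 ] [0.5909 0.04   0.0523]
scene bNR [242.5 213.8] [0.5857 0.0021 0.057 ] [0.582  0.008  0.0508]
scene bFL [266.2 214.5] [0.6378 0.0308 0.057 ] [0.6373 0.0317 0.0561]
scene sNL [212.5 181.8] [0.4482 0.0684 0.06  ] [0.4483 0.0683 0.0602]
scene sFL [271.2 213.8] [0.6486 0.0368 0.06  ] [0.6473 0.0394 0.0574]
scene sNR [198.8 190.2] [0.4386 0.0185 0.06  ] [0.4351 0.0228 0.0557]
scene dNL [240. 172.] [0.4878 0.1464 0.06  ] [0.4862 0.1489 0.0578]
scene dFL [282. 193.] [0.6329 0.1245 0.06  ] [0.6338 0.1225 0.0617]
scene dNR [226.2 181.8] [0.4801 0.0881 0.06  ] [0.4805 0.0875 0.0606]
scene sp [285. 180.] [0.6132 0.1798 0.06  ] [0.6244 0.1555 0.0799]
scene salt [305.  242.5] [ 0.7637 -0.0104  0.06  ] [ 0.7693 -0.0258  0.0762]
scene paddle 0.63 [ 0.48320235 -0.07492997  0.068     ] [ 0.61635131 -0.01493568  0.068     ]
side bNL [236.2 199.2] [0.587  0.0317 0.057 ] [0.5922 0.0383 0.0512]
side bFL [252.5 194.5] [0.6319 0.0234 0.057 ] [0.638  0.0306 0.0507]
side bFR [260.  200.8] [ 0.6289 -0.0089  0.057 ] [ 0.6306 -0.007   0.0552]
side sNL [178.2 213. ] [0.4437 0.0661 0.06  ] [0.4447 0.0681 0.0584]
side sFL [255. 190.] [0.647  0.0318 0.06  ] [0.6503 0.0357 0.0566]
side sFR [265.8 200. ] [ 0.6392 -0.0182  0.06  ] [ 0.6428 -0.0144  0.0564]
side dNL [176.2 192. ] [0.4858 0.1448 0.06  ] [0.487  0.147  0.0584]
side dFL [229.5 177.5] [0.6323 0.119  0.06  ] [0.6328 0.1197 0.0594]
side dFR [241.2 188.8] [0.6231 0.0575 0.06  ] [0.6261 0.0613 0.0569]
side dNR [186.2 205. ] [0.4754 0.0821 0.06  ] [0.4778 0.0862 0.0567]
side salt [300.  181.2] [ 0.7669 -0.0082  0.06  ] [ 0.75   -0.0233  0.074 ]
side paddle 0.86 [ 0.38665706 -0.06236718  0.068     ] [ 0.60930535 -0.00911962  0.068     ]
1.2
```

```bash
cat >> h.py <<'E'
from scipy.spatial.transform import Rotation as Ro
def goal(p,yaw):  # tool y axis at angle yaw, pointing down
    y=np.array([np.cos(yaw),np.sin(yaw),0]);z=np.array([0,0,-1.]);x=np.cross(y,z)
    return np.array(p),Ro.from_matrix(np.stack([x,y,z],1))
E
python3 - <<'E'
from h import *
for n in ['scene','side']:
    c=robot.camera(n);vv,uu=np.nonzero(c['z_map']>0)
    z=c['z_map'][vv,uu];d=np.linalg.inv(c['intrinsics'])@np.stack([uu,vv,np.ones_like(uu)])*z
    W=(np.array(c['R']).T@(d-np.array(c['t'])[:,None])).T
    m=(W[:,0]>.42)&(W[:,0]<.9)&(W[:,2]>.115)&(W[:,2]<.4)
    A=W[m]
    for nm,s in [('right',(A[:,1]<0)&(A[:,1]>-.5)),('left',(A[:,1]>0)&(A[:,1]<.42))]:
        B=A[s];print(n,nm,np.round(B.min(0),3),np.round(B.max(0),3), [np.round(B[(B[:,2]>h)].max(0),3).tolist() if nm=='right' else np.round(B[(B[:,2]>h)].min(0),3).tolist() for h in (.13,.16)])
o=robot.get_obs();p0=o['position'];R0=Ro.from_quat(o['tool_rot'])
p1,R1=goal([.6095,.0115,.20],-.16)
rv=(R0.inv()*R1).as_rotvec();print(rv)
N=20
for k in range(4):
    a=k*5/N;Rk=R0*Ro.from_rotvec(rv*a)
    print(k,[np.round(np.r_[100*Rk.inv().apply((p1-p0)*j/N),rv*j/N],2).tolist() for j in range(1,6)])
E
```

```text
scene right [ 0.54  -0.317  0.115] [ 0.778 -0.     0.3  ] [[0.743, -0.161, 0.3], [0.743, -0.161, 0.3]]
scene left [0.42  0.    0.115] [0.805 0.42  0.22 ] [[0.421, 0.206, 0.13], [0.47, 0.206, 0.16]]
side right [ 0.525 -0.317  0.115] [ 0.777 -0.     0.299] [[0.738, -0.162, 0.299], [0.738, -0.162, 0.299]]
side left [0.42  0.    0.115] [0.805 0.42  0.218] [[0.423, 0.205, 0.13], [0.465, 0.205, 0.16]]
[-5.93876131e-05  1.77599389e-05  1.47696648e+00]
0 [[-2.94, -2.3, 0.11, -0.0, 0.0, 0.07], [-5.87, -4.61, 0.23, -0.0, 0.0, 0.15], [-8.81, -6.91, 0.34, -0.0, 0.0, 0.22], [-11.74, -9.22, 0.45, -0.0, 0.0, 0.3], [-14.68, -11.52, 0.56, -0.0, 0.0, 0.37]]
1 [[-3.57, -1.09, 0.11, -0.0, 0.0, 0.07], [-7.14, -2.18, 0.23, -0.0, 0.0, 0.15], [-10.71, -3.27, 0.34, -0.0, 0.0, 0.22], [-14.28, -4.36, 0.45, -0.0, 0.0, 0.3], [-17.85, -5.45, 0.56, -0.0, 0.0, 0.37]]
2 [[-3.72, 0.27, 0.11, -0.0, 0.0, 0.07], [-7.44, 0.54, 0.23, -0.0, 0.0, 0.15], [-11.17, 0.82, 0.34, -0.0, 0.0, 0.22], [-14.89, 1.09, 0.45, -0.0, 0.0, 0.3], [-18.61, 1.36, 0.56, -0.0, 0.0, 0.37]]
3 [[-3.37, 1.6, 0.11, -0.0, 0.0, 0.07], [-6.75, 3.19, 0.23, -0.0, 0.0, 0.15], [-10.12, 4.79, 0.34, -0.0, 0.0, 0.22], [-13.49, 6.39, 0.45, -0.0, 0.0, 0.3], [-16.86, 7.99, 0.56, -0.0, 0.0, 0.37]]
```

send_rows([
  {"tx": -2.94,"ty": -2.3,"tz": 0,"rz": 0.07},
  {"tx": -5.87,"ty": -4.61,"tz": 0,"rz": 0.15},
  {"tx": -8.81,"ty": -6.91,"tz": 0,"rz": 0.22},
  {"tx": -11.74,"ty": -9.22,"tz": 0,"rz": 0.3},
  {"tx": -14.68,"ty": -11.52,"tz": 0,"rz": 0.37},
], claw=0, squeeze=15)

```text
schema error: expected keys tx, ty, tz, rx, ry, rz
```

send_rows([
  {"tx": -3.57,"ty": -1.09,"rz": 0.07},
  {"tx": -7.14,"ty": -2.18,"rz": 0.15},
  {"tx": -10.71,"ty": -3.27,"rz": 0.22},
  {"tx": -14.28,"ty": -4.36,"rz": 0.3},
  {"tx": -17.85,"ty": -5.45,"rz": 0.37},
])

```text
schema error: expected keys tx, ty, tz, rx, ry, rz
```

send_rows([
  {"tx": -3.72,"ty": 0.27,"rz": 0.07},
  {"tx": -7.44,"ty": 0.54,"rz": 0.15},
  {"tx": -11.17,"ty": 0.82,"rz": 0.22},
  {"tx": -14.89,"ty": 1.09,"rz": 0.3},
  {"tx": -18.61,"ty": 1.36,"rz": 0.37},
])

```text
schema error: expected keys tx, ty, tz, rx, ry, rz
```

send_rows([
  {"tx": -3.37,"ty": 1.6,"tz": 0.2,"rz": 0.07},
  {"tx": -6.75,"ty": 3.19,"tz": 0.4,"rz": 0.15},
  {"tx": -10.12,"ty": 4.79,"tz": 0.6,"rz": 0.22},
  {"tx": -13.49,"ty": 6.39,"tz": 0.8,"rz": 0.3},
  {"tx": -16.86,"ty": 7.99,"tz": 1.0,"rz": 0.37},
])

```text
schema error: expected keys tx, ty, tz, rx, ry, rz
```

```bash
python3 - <<'E'
from h import *
o=robot.get_obs()
c=robot.camera('wrist');T=c['tool_from_camera']
p0=o['position'];R0=Ro.from_quat(o['tool_rot'])
print(o['time'],p0,o['ft_force'],o['grip_width'])
np.savez('w1.npz',K=c['intrinsics'],T=T,p=p0,q=o['tool_rot'],d=c['z_map'])
i=cv2.cvtColor(c['color'],cv2.COLOR_RGB2BGR);cv2.imwrite('pics/w1.png',cv2.resize(i,(800,600),interpolation=cv2.INTER_CUBIC))
p1,R1=goal([.6095,.0115,.12],-.16)
print(R0.inv().apply(p1-p0)*100,(R0.inv()*R1).as_rotvec())
# projected target
M=np.array(T);pc=np.linalg.inv(M)@np.r_[R0.inv().apply(np.array([.6095,.0115,.055])-p0),1];uv=c['intrinsics']@pc[:3];print('px x1.5625',uv[:2]/uv[2]*1.5625)
E
```

```text
1.3 [0.15688823 0.60496142 0.22253727] [ 0.07900258  0.49890704 -0.51846967] 0.08711441646202438
[-58.71374381 -46.07837224  10.2546367 ] [-5.93876131e-05  1.77599389e-05  1.47696648e+00]
px x1.5625 [-68.52200116 849.58048557]
```

View pics/w1.png

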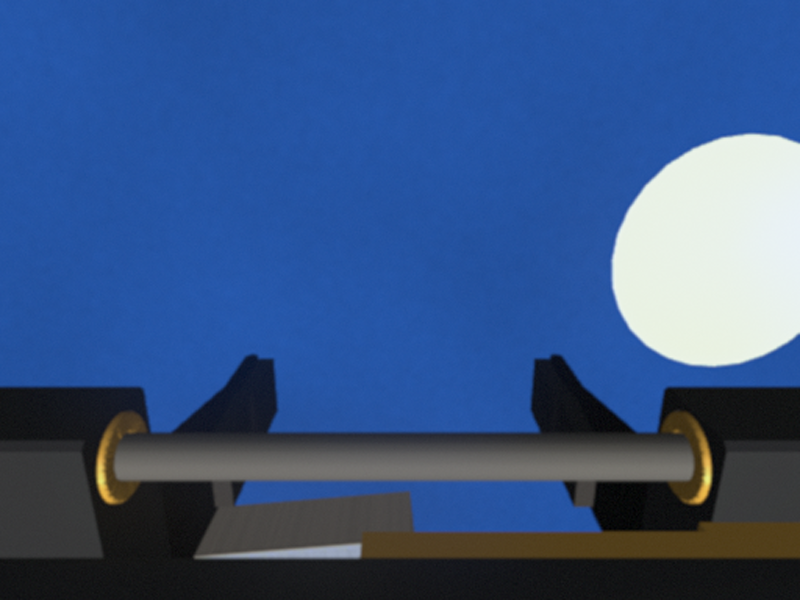

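All six keys are required, so the calls were refused and nothing moved. I'll resend with every key.

send_rows([
  {"tx": -2.94,"ty": -2.3,"tz": 0,"rx": 0,"ry": 0,"rz": 0.07},
  {"tx": -5.87,"ty": -4.61,"tz": 0,"rx": 0,"ry": 0,"rz": 0.15},
  {"tx": -8.81,"ty": -6.91,"tz": 0,"rx": 0,"ry": 0,"rz": 0.22},
  {"tx": -11.74,"ty": -9.22,"tz": 0,"rx": 0,"ry": 0,"rz": 0.3},
  {"tx": -14.68,"ty": -11.52,"tz": 0,"rx": 0,"ry": 0,"rz": 0.37},
], claw=0, squeeze=15)

```text
time: 1.77
position: [0.2707, 0.4553, 0.2227]
tool_rot: [0.308, 0.951, 0.0, 0.0]
ft_force: [0.1, 0.4, -0.1]
grip_width: 0.0616
```

send_rows([
  {"tx": -3.57,"ty": -1.09,"tz": 0,"rx": 0,"ry": 0,"rz": 0.07},
  {"tx": -7.14,"ty": -2.18,"tz": 0,"rx": 0,"ry": 0,"rz": 0.15},
  {"tx": -10.71,"ty": -3.27,"tz": 0,"rx": 0,"ry": 0,"rz": 0.22},
  {"tx": -14.28,"ty": -4.36,"tz": 0,"rx": 0,"ry": 0,"rz": 0.3},
  {"tx": -17.85,"ty": -5.45,"tz": 0,"rx": 0,"ry": 0,"rz": 0.37},
])

```text
time: 2.18
position: [0.384, 0.3066, 0.2229]
tool_rot: [0.478, 0.878, 0.0, 0.0]
ft_force: [-0.2, 0.1, 0.6]
grip_width: 0.0285
```

send_rows([
  {"tx": -3.72,"ty": 0.27,"tz": 0,"rx": 0,"ry": 0,"rz": 0.07},
  {"tx": -7.44,"ty": 0.54,"tz": 0,"rx": 0,"ry": 0,"rz": 0.15},
  {"tx": -11.17,"ty": 0.82,"tz": 0,"rx": 0,"ry": 0,"rz": 0.22},
  {"tx": -14.89,"ty": 1.09,"tz": 0,"rx": 0,"ry": 0,"rz": 0.3},
  {"tx": -18.61,"ty": 1.36,"tz": 0,"rx": 0,"ry": 0,"rz": 0.37},
])

```text
time: 2.6
position: [0.497, 0.1579, 0.2228]
tool_rot: [0.632, 0.775, 0.0, 0.0]
ft_force: [0.2, 0.8, 0.6]
grip_width: 0.0017
```

send_rows([
  {"tx": -3.37,"ty": 1.6,"tz": 0.2,"rx": 0,"ry": 0,"rz": 0.07},
  {"tx": -6.75,"ty": 3.19,"tz": 0.4,"rx": 0,"ry": 0,"rz": 0.15},
  {"tx": -10.12,"ty": 4.79,"tz": 0.6,"rx": 0,"ry": 0,"rz": 0.22},
  {"tx": -13.49,"ty": 6.39,"tz": 0.8,"rx": 0,"ry": 0,"rz": 0.3},
  {"tx": -16.86,"ty": 7.99,"tz": 1.0,"rx": 0,"ry": 0,"rz": 0.37},
])

```text
time: 3.02
position: [0.6098, 0.0092, 0.2125]
tool_rot: [0.764, 0.646, 0.0, 0.0]
ft_force: [0.6, -0.3, -0.0]
grip_width: 0.0003
```

```bash
cat > w.py <<'E'
from h import *
import sys
nm=sys.argv[1]; tgt=[float(a) for a in sys.argv[2:5]]
o=robot.get_obs()
c=robot.camera('wrist');T=c['tool_from_camera']
p0=o['position'];R0=Ro.from_quat(o['tool_rot'])
print(o['time'],p0,o['ft_force'],o['grip_width'])
np.savez(nm+'.npz',K=c['intrinsics'],T=T,p=p0,q=o['tool_rot'],d=c['z_map'])
i=cv2.cvtColor(c['color'],cv2.COLOR_RGB2BGR);cv2.imwrite(f'pics/{nm}.png',cv2.resize(i,(800,600),interpolation=cv2.INTER_CUBIC))
p1,R1=goal(tgt,-.16)
print(R0.inv().apply(p1-p0)*100,(R0.inv()*R1).as_rotvec())
M=np.array(T);pc=np.linalg.inv(M)@np.r_[R0.inv().apply(np.array([tgt[0],tgt[1],.055])-p0),1];uv=c['intrinsics']@pc[:3];print('px x1.5625',uv[:2]/uv[2]*1.5625)
E
python3 w.py w2 .6095 .0115 .12
```

```text
3.0167 [0.60980727 0.00922874 0.21254637] [ 0.60889547 -0.29187374 -0.04100851] 0.0003496108340153193
[ 0.21770663 -0.07003077  9.25464955] [ 0.00021014 -0.00012246 -0.00716791]
px x1.5625 [402.78461072 263.5499427 ]
```

View pics/w2.png

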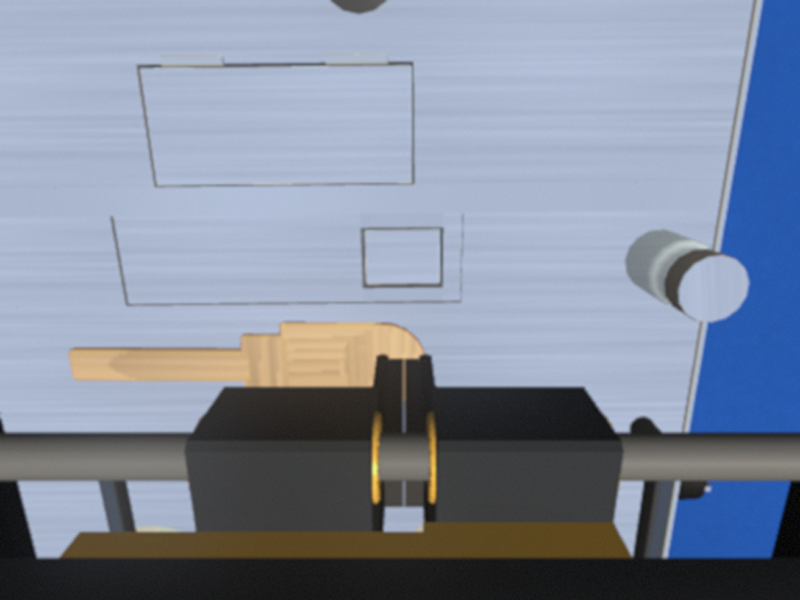

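The wrist view shows the button as a framed oblong, columns 362–442 and rows 227–286, centred at (402,257). My estimate projects to (403,263). I'll back-project the button from this view.

```bash
python3 - <<'E'
from h import *
d=np.load('w2.npz');R0=Ro.from_quat(d['q'])
def bp(u,v,z):
    r=np.linalg.inv(d['K'])@[u/1.5625,v/1.5625,1]
    T=d['T'];o=R0.apply(T[:3,3])+d['p'];r=R0.apply(T[:3,:3]@r);s=(z-o[2])/r[2];return o+s*r
C=[bp(*p,.057) for p in [(362,227),(442,227),(442,286),(362,286)]]
print(np.round(C,4),np.mean(C,0),np.linalg.norm(C[1]-C[0]),np.linalg.norm(C[2]-C[1]), np.arctan2(*(C[1]-C[0])[1::-1]))
for p in [(113,216),(463,213),(461,300),(127,304)]: print('strip',np.round(bp(*p,.06),4))
print('salt',bp(708,287,.126))
E
```

```text
[[ 0.589   0.0386  0.057 ]
 [ 0.6368  0.0305  0.057 ]
 [ 0.6314 -0.0064  0.057 ]
 [ 0.582   0.002   0.057 ]] [0.60980094 0.01616591 0.057     ] 0.04847452910015747 0.037279453295316484 -0.16745276330241032
strip [0.4442 0.0703 0.06  ]
strip [0.6502 0.0373 0.06  ]
strip [ 0.6417 -0.0165  0.06  ]
strip [0.4347 0.0158 0.06  ]
salt [ 0.75840908 -0.00772218  0.126     ]
```

send_rows([
  {"tx": 0.5,"ty": -0.06,"tz": 2.5,"rx": 0,"ry": 0,"rz": -0.01},
  {"tx": 0.5,"ty": -0.06,"tz": 5.5,"rx": 0,"ry": 0,"rz": -0.01},
  {"tx": 0.5,"ty": -0.06,"tz": 8.5,"rx": 0,"ry": 0,"rz": -0.01},
  {"tx": 0.5,"ty": -0.06,"tz": 11.5,"rx": 0,"ry": 0,"rz": -0.01},
  {"tx": 0.5,"ty": -0.06,"tz": 13.0,"rx": 0,"ry": 0,"rz": -0.01},
])

```text
time: 3.48
position: [0.6069, 0.0163, 0.0791]
tool_rot: [0.759, 0.651, -0.002, -0.002]
ft_force: [-0.7, -0.5, -0.8]
grip_width: 0.0004
```

```bash
python3 w.py w3 .610 .0145 .06; python3 - <<'E'
from h import *
out=[]
for n in ['scene','side']:
    c=robot.camera(n);i=cv2.cvtColor(c['color'],cv2.COLOR_RGB2BGR);out.append(cv2.resize(i[130:280,170:300],None,fx=3,fy=3,interpolation=cv2.INTER_CUBIC))
cv2.imwrite('pics/b3.png',np.hstack(out))
E
```

```text
3.4833 [0.60685223 0.01633345 0.07914218] [-0.66552062 -0.4790743  -0.80341579] 0.00044045116605292853
[-0.13323811  0.34924755  1.91238171] [-5.34643697e-03  4.69839859e-05  7.18049961e-03]
px x1.5625 [413.56951111 356.7673206 ]
```

View pics/b3.png

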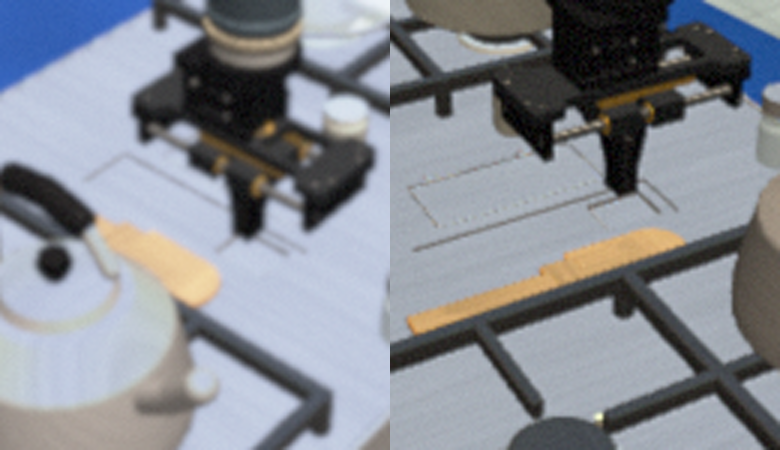

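View pics/w3.png

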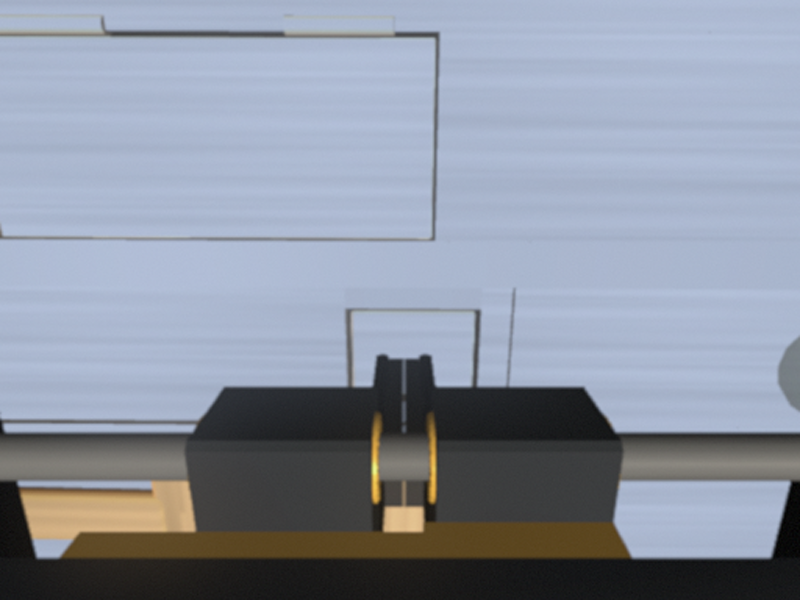

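```bash
python3 w.py w4 .610 .0145 .0625;python3 - <<'E'
from h import *
d=np.load('w4.npz');R0=Ro.from_quat(d['q'])
def bp(u,v,z):
    r=np.linalg.inv(d['K'])@[u/1.5625,v/1.5625,1]
    T=d['T'];o=R0.apply(T[:3,3])+d['p'];r=R0.apply(T[:3,:3]@r);s=(z-o[2])/r[2];return o+s*r
i=cv2.imread('pics/w4.png');cv2.imwrite('pics/w4c.png',cv2.resize(i[260:400,300:560],None,fx=3,fy=3))
E
```

```text
3.6333 [0.60814079 0.01625716 0.08134784] [-0.464642   -0.50718143  1.33916216] 0.0006200211674961591
[-0.14539503  0.21634788  1.88411984] [-3.11015198e-03  7.69362303e-06  7.28600920e-03]
px x1.5625 [410.0251823  354.70756386]
```

View pics/w4c.png

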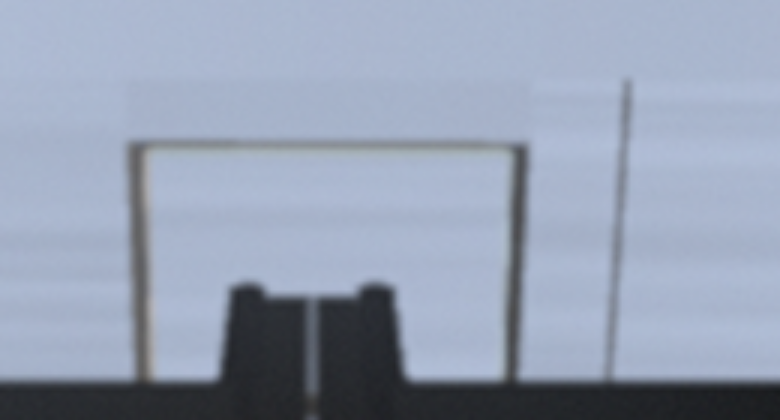

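send_rows([
  {"tx": -0.12,"ty": 0.2,"tz": 0.5,"rx": 0,"ry": 0,"rz": 0.007},
  {"tx": -0.12,"ty": 0.2,"tz": 1.2,"rx": 0,"ry": 0,"rz": 0.007},
  {"tx": -0.12,"ty": 0.2,"tz": 1.9,"rx": 0,"ry": 0,"rz": 0.007},
  {"tx": -0.12,"ty": 0.2,"tz": 2.1,"rx": 0,"ry": 0,"rz": 0.007},
  {"tx": -0.12,"ty": 0.2,"tz": 2.1,"rx": 0,"ry": 0,"rz": 0.007},
])

```text
time: 4.1
position: [0.6103, 0.0146, 0.061]
tool_rot: [0.761, 0.648, -0.0, -0.001]
ft_force: [0.0, 0.3, 0.1]
grip_width: 0.0004
```

```bash
python3 w.py w5 .610 .0145 .055; python3 -c "
from h import *;o=robot.get_obs();print(o['position'],o['ft_force'],o['joint_velocities'])"
```

```text
4.1 [0.61033361 0.01457595 0.06097289] [0.00312495 0.28106337 0.10669025] 0.0004420535333563976
[-0.01281524 -0.03093914  0.59732978] [-1.31543909e-03 -3.06169421e-06 -2.05500064e-05]
px x1.5625 [403.62025036 374.87478678]
[0.61060744 0.01455264 0.06128985] [ 1.33332646 -0.36744013 -0.09116804] [ 4.76339592e-05 -5.63209764e-03 -5.48625402e-03 -1.00697721e-03
  5.14758588e-04 -6.05431079e-04]
```

View pics/w5.png

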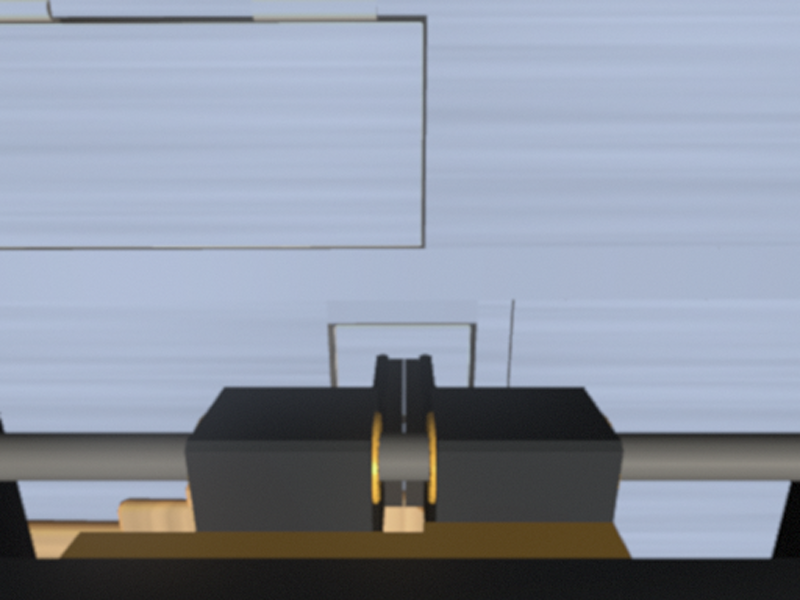

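send_rows([
  {"tx": 0,"ty": 0,"tz": 0.2,"rx": 0,"ry": 0,"rz": 0},
  {"tx": 0,"ty": 0,"tz": 0.4,"rx": 0,"ry": 0,"rz": 0},
  {"tx": 0,"ty": 0,"tz": 0.6,"rx": 0,"ry": 0,"rz": 0},
  {"tx": 0,"ty": 0,"tz": 0.8,"rx": 0,"ry": 0,"rz": 0},
  {"tx": 0,"ty": 0,"tz": 0.8,"rx": 0,"ry": 0,"rz": 0},
])

```text
time: 4.57
position: [0.611, 0.0145, 0.0537]
tool_rot: [0.761, 0.648, 0.0, 0.0]
ft_force: [-1.2, -0.0, 2.3]
grip_width: 0.0
```

```bash
python3 -c "
from h import *
for k in range(3):
    c=robot.camera('wrist');o=robot.get_obs();print(o['position'],o['ft_force'])
print(c['tool_from_camera'][:3,3]);save(c,'w6')"
```

```text
[0.61104028 0.01448742 0.05369324] [-0.20098078  0.23330091  0.91933441]
[0.61102293 0.01449839 0.05366768] [-0.30439361 -0.54416152  1.77759085]
[0.61100774 0.01448386 0.05366413] [0.16921959 0.06385366 1.87884652]
[ 0.08213645 -0.00042909 -0.16258502]
```

View pics/w6.png

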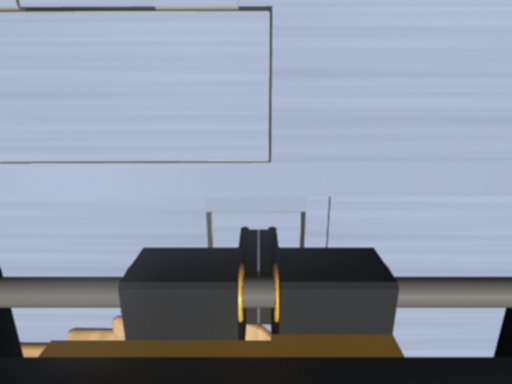

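The fingers touch the button and it gives at about 1.8 N. Next, press further.

send_rows([
  {"tx": 0,"ty": 0,"tz": 0.1,"rx": 0,"ry": 0,"rz": 0},
  {"tx": 0,"ty": 0,"tz": 0.2,"rx": 0,"ry": 0,"rz": 0},
  {"tx": 0,"ty": 0,"tz": 0.3,"rx": 0,"ry": 0,"rz": 0},
  {"tx": 0,"ty": 0,"tz": 0.4,"rx": 0,"ry": 0,"rz": 0},
  {"tx": 0,"ty": 0,"tz": 0.4,"rx": 0,"ry": 0,"rz": 0},
])

```text
time: 5.13
position: [0.6111, 0.0145, 0.0495]
tool_rot: [0.761, 0.648, 0.0, 0.0]
ft_force: [0.0, 0.9, 4.2]
grip_width: 0.0003
```

```bash
python3 -c "
from h import *
for k in range(3):
    c=robot.camera('wrist');o=robot.get_obs();print(o['time'],o['position'],o['ft_force'])
save(c,'w7');save(robot.camera('scene'),'s7')"
```

```text
5.1833 [0.61102598 0.01448794 0.04960072] [-0.3358022   0.20063261  4.01038295]
5.2333 [0.61105838 0.01446825 0.04965571] [-0.39034362  0.59862479  4.75686498]
5.2833 [0.61104642 0.01447681 0.04967994] [ 0.51067196 -0.58022456  3.99629843]
```

View pics/w7.png

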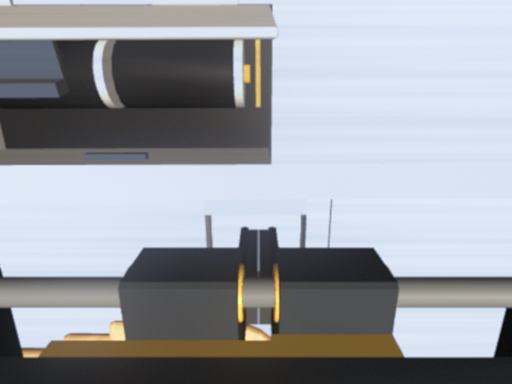

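View pics/s7.png

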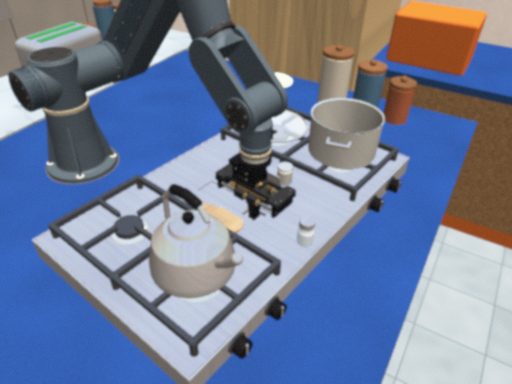

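The door has sprung up and the battery bay shows in the wrist view. Now draw the hand straight up.

send_rows([
  {"tx": 0,"ty": 0,"tz": -1.0,"rx": 0,"ry": 0,"rz": 0},
  {"tx": 0,"ty": 0,"tz": -3.0,"rx": 0,"ry": 0,"rz": 0},
  {"tx": 0,"ty": 0,"tz": -6.0,"rx": 0,"ry": 0,"rz": 0},
  {"tx": 0,"ty": 0,"tz": -9.0,"rx": 0,"ry": 0,"rz": 0},
  {"tx": 0,"ty": 0,"tz": -12.0,"rx": 0,"ry": 0,"rz": 0},
])

```text
time: 5.75
position: [0.61, 0.0146, 0.1704]
tool_rot: [0.761, 0.648, -0.001, -0.001]
ft_force: [0.7, 0.2, -0.2]
grip_width: 0.0006
```

send_rows([
  {"tx": 0,"ty": 0,"tz": -2.5,"rx": 0,"ry": 0,"rz": 0},
  {"tx": 0,"ty": 0,"tz": -5.0,"rx": 0,"ry": 0,"rz": 0},
  {"tx": 0,"ty": 0,"tz": -7.0,"rx": 0,"ry": 0,"rz": 0},
  {"tx": 0,"ty": 0,"tz": -8.0,"rx": 0,"ry": 0,"rz": 0},
  {"tx": 0,"ty": 0,"tz": -8.0,"rx": 0,"ry": 0,"rz": 0},
])

```text
time: 6.17
position: [0.6121, 0.0144, 0.2523]
tool_rot: [0.761, 0.648, 0.002, 0.002]
ft_force: [-0.4, 0.0, -0.5]
grip_width: 0.0002
```

send_rows([
  {"tx": 0,"ty": 0,"tz": 0,"rx": 0,"ry": 0,"rz": 0},
  {"tx": 0,"ty": 0,"tz": 0,"rx": 0,"ry": 0,"rz": 0},
  {"tx": 0,"ty": 0,"tz": 0,"rx": 0,"ry": 0,"rz": 0},
  {"tx": 0,"ty": 0,"tz": 0,"rx": 0,"ry": 0,"rz": 0},
  {"tx": 0,"ty": 0,"tz": 0,"rx": 0,"ry": 0,"rz": 0},
])

```text
time: 6.58
position: [0.6104, 0.0145, 0.2483]
tool_rot: [0.761, 0.648, -0.001, -0.001]
ft_force: [-0.9, 0.2, 0.1]
grip_width: 0.0002
```

```bash
python3 -c "
from h import *
save(robot.camera('wrist'),'w8');save(robot.camera('scene'),'s8');save(robot.camera('side'),'d8')
a=[cv2.imread(f'pics/{n}.png') for n in ('s8','d8')]
cv2.imwrite('pics/b8.png',np.hstack([cv2.resize(i[90:330,120:360],None,fx=1.6,fy=1.6) for i in a]))
o=robot.get_obs();print(o['time'],o['position'],o['ft_force'],abs(o['joint_velocities']).max())"
```

```text
6.7333 [0.61073244 0.01452967 0.249029  ] [-0.69801183  0.18984903  0.2484685 ] 0.004924610992129602
```

View pics/w8.png

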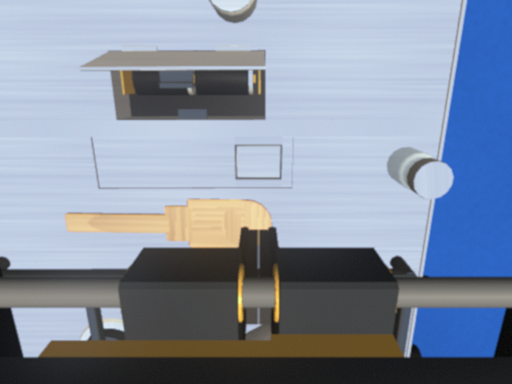

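View pics/b8.png

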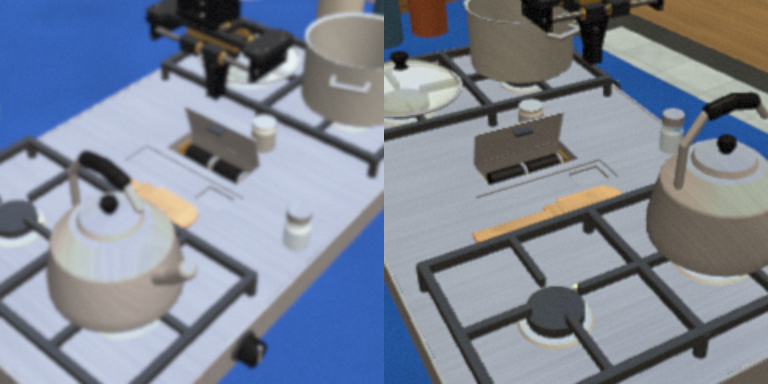

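```bash
python3 -c "
from h import *
print(robot.hand_in())"
```

```text
the job is handed in; nothing more can be done
None
```

The battery door is open and the job is handed in; it took about 6.7 s of robot time, against the 48 s limit.

- **Finding the button:** I found it by camera, near the cook's-side end of the strip, about 68 mm from its centre. The scene and side cameras placed it about 4 mm away in y from the wrist camera, so I aimed between the two.
- **Pressing it:** I pressed with the fingers closed. The button gave at about 1.8 N. At about 4 N and 5–5.5 mm of travel, the wrist camera showed the door sprung up. I then drew the hand straight up, about 19 cm above the deck.
- **Last checks:** All three cameras showed the door standing open. The salt jar, spice tin, paddle and kettle, and the pot and cover as far as the pictures show them, stood where they began. The wrist force was down to sensor noise (under 1 N), and the arm was still and touching nothing.
- **Refused commands:** My first four move calls were refused for missing keys, and nothing moved. I did not measure the door angle in numbers.

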